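# Put the counter kit away at closing time

## Robot

A 6-joint arm with a two-finger parallel gripper is mounted at the origin on a cart in front of the work surface, level with it; the furniture and walls round the work are solid. World frame = base frame: x ahead of the robot, y to its left, z up, the work surface at z = 0. Lengths are in m, angles in rad, forces in N, time in s.
With the tool pointing down it reaches from about 0.3 to 0.75 m from the base axis. Payload 8.5 kg.
Tool frame: the origin (TCP) lies at the very end of the fingers, on their centre line; the grasp point (between the pads) lies 19 mm behind it; z points along the fingers, y is the line along which they close (so a half turn about z gives the same grasp; the last joint's range is limited). The gripper opens to 85 mm and grips with 20 to 120 N. Pads are 22 mm wide; open, the fingers measure 114 mm over their backs; the gripper's body (76 mm by 85 mm) begins 54 mm behind the grasp point. The pads swing forward as they close: fully open they stand 13 mm farther back than shut.
Start: joints at [-1.35, 0.381, 1.297, -0, 1.464, -0.215], TCP at [0.232, -0.499, 0.206] pointing down, gripper open.
Joint ranges: [-3.11, 3.11], [-0.89, 2.33], [0.22, 2.48], [-1.42, 4.56], [0.17, 2.85], [-2.88, 2.88]. Speed limits (rad/s): [2.39, 2.39, 3.14, 3.14, 3.14, 3.14].

## Interface

Orientations are given as a rotation vector (axis times angle).
In Python, from station import sense, snapshot, camera_info, close_job gives the robot as it stands. The module is installed in compiled form; this text tells all that it offers.
- The arm moves only by the tool arm_command, never from a script. Its argument "targets" is one flat list of numbers, 7 for each row, row after row: the shift along the tool's x, y, z in m, then the turn, a rotation vector about the tool's x, y, z in degrees, then the opening, from 0 (shut) to 1 (fully open). A call has 1 to 20 rows; each row shifts and turns the commanded pose from where the row before left it, along the tool's axes as they then stand; what a row does not reach is not made up. A row lasts 1/8 s, in which the tool goes at most 62.5 mm and 10.7 degrees, less where a joint would pass 70% of its speed; a pose out of reach is approached as far as the arm can. A call is refused whole if a number of a shift passes 0.0625 or a number of a turn 10.7, either way. A call with a gripper value outside its range is refused whole. The fingers move at their own pace and stop on an object; "newtons" is the grip in N (left out, the last holds). Time passes only in rows, so rows that do not move let the fingers close. It gives the time, the measured TCP pose, the force, the opening and the grip force at its end, in the units of the state.
- sense(): the state, without advancing time (a new reading comes with each control period).
- snapshot(name): name is "scene" or "top" or "wrist"; returns the picture (480x640x3 uint8, red, green, blue); there is no depth.
- camera_info(name): a dict with "intrinsics" (3x3 intrinsics, pixels), "k1" (the pictures are not rectified: a ray, as slopes to the right and down, at radius r is drawn at 1 + k1 r^2 times it, then the intrinsics apply), "cam_to_world" (4x4, takes a point from camera to world coordinates). Camera axes: x right, y up, looking along -z (the intrinsics and any distortion apply to the point x, -y, -z); pixel columns grow to the right and rows downward; lengths in m; the calibration is good to about 2 mm. A picture is of the moment at which its call begins: read the wrist's pose just before it. camera_info takes no time and is no camera call; for the wrist camera it gives the pose at the moment of the call.
- close_job(): hands the job in; it is judged then, once.
The state is a dict: "clock": time; "joint_pos": joint angles; "joint_vel": joint speeds; "effort": joint torques, N m; "tool_pos": TCP position; "tcp_rot": TCP orientation; "ft_force": force on the tool from outside, world axes, zero at the start; "ft_torque": the same for the moment, N m; "opening": finger opening in m; "grasp_force": force on a finger pad.
Only numpy, scipy, OpenCV 4.12 (cv2) and the standard library are available. Lean on these libraries where they do the work, as an engineer would, in place of code of your own. Each camera call takes 0.05 s, during which the arm holds its last target. There are 200 camera calls.

## Task

Put the counter things away for the night, each flat in the holder that fits it: the round tin in the larger round dish, the lens cap in the smaller round dish and the folded multi-tool lengthwise in the oblong tray. The padlock goes inside the cash box: open its lid as far as you need, put the padlock in, and lower the lid until it is fully shut.

Things in the scene. Friction and masses are not known exactly. Their poses are not given: they have to be found in the camera images.
- cash_box: Fixed grey metal cash box, open-topped and empty, with a hinged lid standing ajar. Outside 120 (its x) x 130 (its y) x 65 mm high, walls and floor 4 mm. Origin: centre of its underside. The lid is hinged along the top of its +x side (hinge axis along its y at x = +60, z = 65.5 mm); the lid's free edge lies over its -x side when shut.
- lid (a joint): Angle of the cash box lid in rad: 0 shut, 1.57 upright, 1.8 fully open (leaning back past upright). Starts ajar at 0.6 to 0.9. The lid is a plate 6 mm thick, 132 mm wide, its edge 121 mm from the hinge, plus a steel thumb tab 45 mm wide in the middle, out to 135 mm from the hinge. Stiff hinge: it stays where it is left; 2 N at its edge turns it either way.
- lid_edge (a point): Point at the tip of the thumb tab, middle of the lid's free edge, halfway through its thickness, 135 mm from the hinge axis. It moves with the lid. Beware: a tall printer stands on the right (x > 0.40, y < -0.44, close to the gripper's start) and a tall monitor on the left (x > 0.48, y > 0.33).
- round_tin: Loose round tin with green lid, 62 mm diameter, 21 mm high, lying flat on the counter. Origin: centre of its underside, z up.
- lens_cap: Loose round bare-metal lens cap, 47 mm diameter, 11 mm high, lying flat. Origin: centre of its underside, z up.
- multitool: Loose folded black multi-tool, lying flat, 18 mm wide (its x), 104 mm long (its y), 17 mm high. Origin: centre of its underside, z up.
- padlock: Loose brass padlock standing on its flat base, shackle up: body 16 mm thick (its x), 38 mm wide (its y), 30 mm high, 53 mm high with the shackle (grip the body). Origin: centre of its underside, z up.
- tin_dish: Fixed shallow round grey dish, the larger of the two: inside 76 mm diameter, outside 86 mm, rim 9 mm above the counter, inner floor 3 mm above it with a dark rubber disc. Origin: centre of its underside.
- cap_dish: Fixed shallow round grey dish, the smaller of the two: inside 60 mm diameter, outside 70 mm, rim 9 mm above the counter, inner floor 3 mm above it with a dark rubber disc. Origin: centre of its underside.
- tool_tray: Fixed shallow oblong grey tray: inside 120 mm long (its x) x 34 mm wide (its y), outside 130 x 44 mm, rim 9 mm above the counter, inner floor 5 mm above it with a dark rubber strip. Origin: centre of its underside.

How it is judged:
At the end, for the whole second after the job is handed in: Tin flat in the larger dish (centre within 12 mm), lens cap flat in the smaller (11 mm), multi-tool flat in the tray (14 mm, lengthwise within 0.25 rad); undersides below 8 mm, tilt under 0.1 rad. Padlock inside the box, origin below 40 mm, lid shut (under 0.06 rad). All released, at rest (horizontal distance between round_tin and tin_dish below 0.012 m and z of round_tin in the frame of tin_dish below 0.008 m and angle between each of round_tin, lens_cap, multitool's own z axis and vertical below 0.1 rad and linear speed of each of round_tin, lens_cap, multitool, padlock below 0.02 m/s and horizontal distance between lens_cap and cap_dish below 0.011 m and z of lens_cap in the frame of cap_dish below 0.008 m and horizontal distance between multitool and tool_tray below 0.014 m and z of multitool in the frame of tool_tray below 0.008 m and angle between the y axis of multitool and the x axis of tool_tray, either way round below 0.25 rad and x of padlock in the frame of cash_box between -0.056 and 0.056 m and y of padlock in the frame of cash_box between -0.061 and 0.061 m and z of padlock in the frame of cash_box between 0 and 0.04 m and value of joint lid below 0.06 rad); the robot touches nothing.
It also fails if it takes over 125 s, if anything falls off the work surface, if the arm or the gripper's body presses on something with over 40 N, if the wrist force passes 120 N, or if a joint passes its speed limit or range.

## Working session

There is one attempt and no reset: what is moved stays moved. The work goes in short steps, Python scripts to look and compute and a tool call to move; the robot and the scene stay as the last step left them, time stands still between calls to the robot, and variables do not carry over. Pictures are saved under pics/ and viewed, at most 14 in all, crops included, and the job is handed in when it is done.

Besides the shell and the picture viewer there is one more tool, called as name(argument=value, ...), one argument or row to a line, values as JSON. arm_command: Moves the arm, as the interface text tells. Its arguments: {"type":"object","properties":{"targets":{"type":"array"},"newtons":{"type":"number"}},"required":["targets"]}

```bash
mkdir -p pics; python3 - <<'E'
from station import *
import cv2,numpy as np
s=sense();print({k:np.round(v,3) for k,v in s.items()})
for n in("scene","top","wrist"):
    c=camera_info(n);print(n,np.round(c["intrinsics"],1).tolist(),c["k1"],np.round(c["cam_to_world"],3).tolist())
for n in("scene","top"):
    cv2.imwrite(f"pics/{n}0.png",snapshot(n)[:,:,::-1])
E
```

```text
{'clock': np.float64(0.0), 'joint_pos': array([-1.35 ,  0.381,  1.298,  0.   ,  1.464, -0.215]), 'joint_vel': array([-0.002,  0.   , -0.   ,  0.001,  0.   , -0.   ]), 'effort': array([ 0.0000e+00, -4.4846e+01, -2.3128e+01, -0.0000e+00,  5.0000e-03,
       -0.0000e+00]), 'tool_pos': array([ 0.232, -0.498,  0.205]), 'tcp_rot': array([-3.066, -0.679, -0.   ]), 'ft_force': array([-0.195, -0.464,  0.137]), 'ft_torque': array([0.011, 0.014, 0.01 ]), 'grasp_force': np.float64(0.0), 'opening': np.float64(0.086)}
scene [[609.2, 0.0, 318.5], [0.0, 609.2, 244.0], [0.0, 0.0, 1.0]] -0.011640759909845548 [[-0.65, 0.493, -0.579, -0.077], [-0.76, -0.424, 0.493, 0.462], [-0.003, 0.76, 0.65, 0.752], [0.0, 0.0, 0.0, 1.0]]
top [[492.9, 0.0, 321.6], [0.0, 492.9, 234.2], [0.0, 0.0, 1.0]] 0.02104147440342181 [[-0.0, 0.996, -0.085, 0.435], [-1.0, 0.0, 0.004, -0.053], [0.004, 0.085, 0.996, 1.048], [0.0, 0.0, 0.0, 1.0]]
wrist [[396.1, 0.0, 319.2], [0.0, 396.1, 238.7], [0.0, 0.0, 1.0]] -0.007200686155838791 [[0.422, 0.858, 0.292, 0.308], [-0.907, 0.4, 0.134, -0.463], [-0.002, -0.321, 0.947, 0.374], [0.0, 0.0, 0.0, 1.0]]
```

View pics/scene0.png

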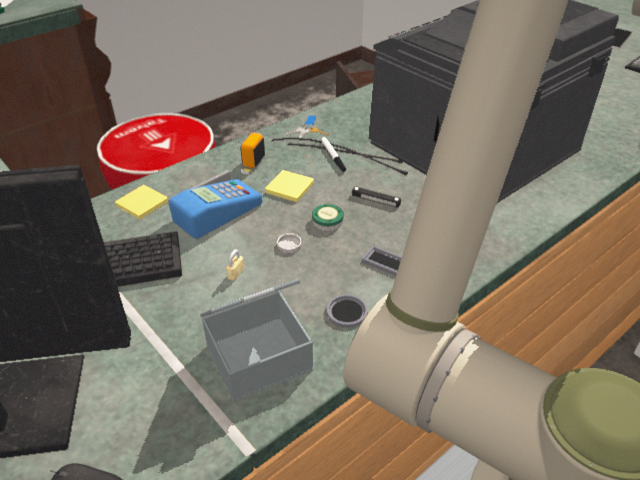

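View pics/top0.png

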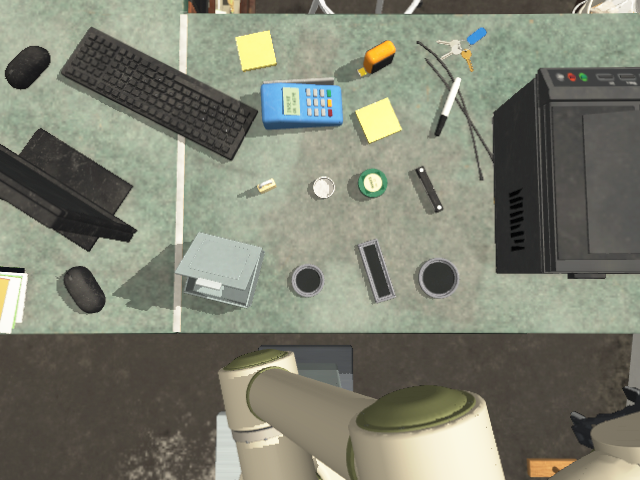

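Both views show all the things. In the top view they lie at about: padlock (265,186), lens cap (323,187), tin (373,183), multi-tool (429,189), box (220,270), small dish (308,280), tray (376,272) and large dish (437,278). The hinge is on the far side. Next, enlarged crops.

```bash
cat > h.py <<'E'
from station import *
import cv2,numpy as np
from scipy.spatial.transform import Rotation as R
def ray(c,uv):
    K=c["intrinsics"];d=np.array([c["k1"],0,0,0,0.])
    p=cv2.undistortPoints(np.array([[uv]],float),np.array(K),d)[0,0]
    T=np.array(c["cam_to_world"]);return T[:3,3],T[:3,:3]@np.array([p[0],-p[1],-1])
def at(c,uv,z):
    o,d=ray(c,uv);return o+d*(z-o[2])/d[2]
def tri(*obs):
    A=np.zeros((3,3));b=np.zeros(3)
    for c,uv in obs:
        o,d=ray(c,uv);d=d/np.linalg.norm(d);P=np.eye(3)-np.outer(d,d);A+=P;b+=P@o
    X=np.linalg.solve(A,b)
    e=[np.linalg.norm(np.cross(X-ray(c,uv)[0],ray(c,uv)[1]/np.linalg.norm(ray(c,uv)[1]))) for c,uv in obs]
    return X,max(e)
def proj(c,X):
    T=np.linalg.inv(np.array(c["cam_to_world"]));p=T[:3,:3]@X+T[:3,3]
    x=np.array([p[0],-p[1]])/-p[2];x=x*(1+c["k1"]*(x@x));K=np.array(c["intrinsics"]);return K[:2,:2]@x+K[:2,2]
E
python3 - <<'E'
import cv2
def crop(src,dst,x0,y0,x1,y1,s):
    a=cv2.imread(src)[y0:y1,x0:x1];a=cv2.resize(a,None,fx=s,fy=s,interpolation=cv2.INTER_CUBIC)
    for i in range((x0+19)//20*20,x1,20):cv2.putText(a,str(i),(int((i-x0)*s),10),0,.35,(0,255,255));a[:15,int((i-x0)*s)]=(0,255,255)
    for i in range((y0+19)//20*20,y1,20):cv2.putText(a,str(i),(0,int((i-y0)*s)),0,.35,(0,255,255));a[int((i-y0)*s),:15]=(0,255,255)
    cv2.imwrite(dst,a)
crop("pics/top0.png","pics/topc.png",170,160,460,320,2.75)
crop("pics/scene0.png","pics/scenec.png",195,170,415,400,2.6)
E
```

```text
(no output)
```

View pics/topc.png

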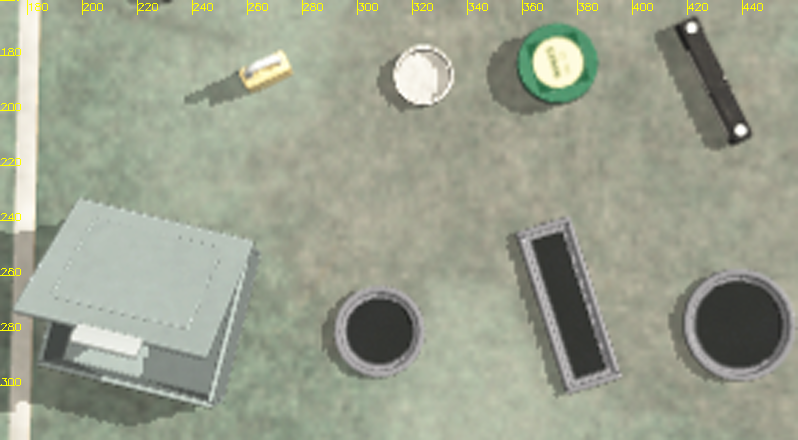

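View pics/scenec.png

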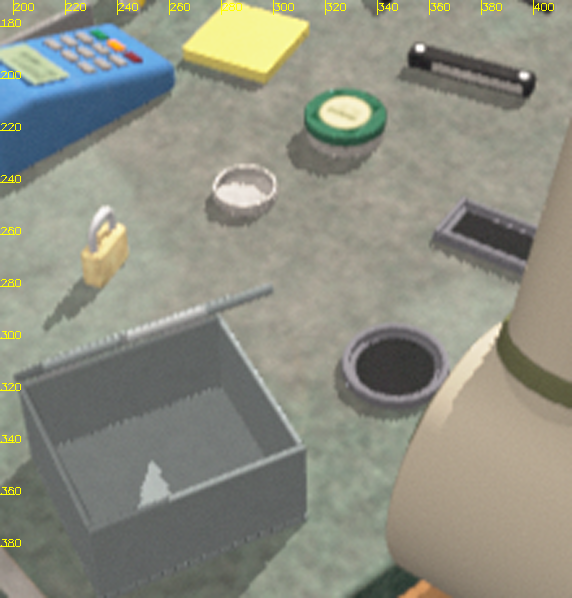

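Top crop: padlock (266.4,185.8), cap (323.8,187.3), tin (372.9,183.3), multi-tool dots (421.3,169.8) and (439.1,207.3), dishes (307.5,280.7) and (438.4,278.2), tray (376.5,270.9). Scene crop: cap (289.2,241.9), tin (327.7,214.2), multi-tool dots (356.5,188.5) and (396.5,199.6), small dish (346.9,310.4). The box rim and lid corners are clear in both.

```bash
python3 - <<'E'
from h import *
np.set_printoptions(precision=4,suppress=True)
t=camera_info("top");s=camera_info("scene")
T=lambda x,y:(170+x/2.75,160+y/2.75)
S=lambda x,y:(195+x/2.6,170+y/2.6)
for n,a,b in [("tin",(558,64),(345,115)),("cap",(423,75),(245,187)),("mt1",(691,27),(420,48)),("mt2",(740,130),(524,77)),("capdish",(378,332),(395,365)),("shackle",(264,66),(105,210)),("boxFR",(211,404),(305,448)),("boxFL",(42,362),(92,527)),("trayFL",(517,234),(435,240)),("trayFLR",(567,217),(467,201))]:
    print(n,*tri((t,T(*a)),(s,S(*b))))
print("tin21",at(t,T(558,64),.021),at(s,S(345,115),.021))
print("cap11",at(t,T(423,75),.011))
m=[at(t,T(*p),.017) for p in((691,27),(740,130))];print("mt",(m[0]+m[1])/2,np.degrees(np.arctan2(*(m[0]-m[1])[1::-1])))
print("capd",at(t,T(378,332),.009))
tr=[at(t,T(*p),.009) for p in((517,234),(567,217),(621,376),(568,393))];print("tray",np.mean(tr,0),np.degrees(np.arctan2(*((tr[0]+tr[1])-(tr[2]+tr[3]))[1::-1])),[np.linalg.norm(tr[i]-tr[i-1]) for i in range(4)])
print("tind",at(t,T(738,325),.009))
p=[at(t,T(*q),.030) for q in((238,76),(283,52),(292,68),(247,92))];print("pad",p)
b=[at(s,S(*q),.065) for q in((22,380),(218,318),(305,448),(92,527))];print("box scene",b,np.mean(b,0))
b=[at(t,T(*q),.065) for q in((42,362),(211,404))];print("box top front",b)
E
```

```text
tin [ 0.6306 -0.1656  0.0192] 0.0002472653866879684
cap [ 0.6233 -0.0623  0.0099] 0.0003540228789746044
mt1 [ 0.6592 -0.2691  0.0177] 0.0005360927168800001
mt2 [ 0.5795 -0.3056  0.016 ] 0.00043145662725380156
capdish [ 0.4251 -0.0277  0.0069] 0.00025315317975273905
shackle [0.6217 0.0559 0.0564] 0.0001406890884726817
boxFR [0.3739 0.0907 0.0625] 0.0006142044915987228
boxFL [0.4047 0.2129 0.064 ] 0.00027106804702226245
trayFL [ 0.5005 -0.1352 -0.0005] 0.00045925816243225416
trayFLR [ 0.5118 -0.1747  0.0063] 0.002403116403115629
tin21 [ 0.6301 -0.1655  0.021 ] [ 0.6291 -0.1638  0.021 ]
cap11 [ 0.6234 -0.062   0.011 ]
mt [ 0.6197 -0.287   0.017 ] 24.31365913652885
capd [ 0.4253 -0.0276  0.009 ]
tray [ 0.4461 -0.1729  0.009 ] 17.80227531430606 [np.float64(0.12689515333278156), np.float64(0.04070309377943177), np.float64(0.12773668379840553), np.float64(0.04245367096836623)]
tind [ 0.4306 -0.3024  0.009 ]
pad [array([0.619 , 0.0786, 0.03  ]), array([0.6375, 0.0446, 0.03  ]), array([0.6252, 0.0377, 0.03  ]), array([0.6068, 0.0716, 0.03  ])]
box scene [array([0.5194, 0.1843, 0.065 ]), array([0.485 , 0.0657, 0.065 ]), array([0.3718, 0.0916, 0.065 ]), array([0.4042, 0.2134, 0.065 ])] [0.4451 0.1388 0.065 ]
box top front [array([0.4046, 0.2124, 0.065 ]), array([0.3744, 0.0908, 0.065 ])]
```

```bash
cat > plan.py <<'E'
# usage: plan.py x,y,z,psi,opening[,step] ...   rows in tool frame from the sensed pose
import sys
from h import *
def Rd(psi):
    a=np.radians(psi);x=np.array([np.cos(a),np.sin(a),0]);z=np.array([0,0,-1.]);return np.stack([x,np.cross(z,x),z],1)
s=sense();p=np.array(s["tool_pos"]);Q=R.from_rotvec(s["tcp_rot"]);rows=[]
X=Q.as_matrix();print("t",round(float(s["clock"]),2),"p",p.round(4),"psi",round(np.degrees(np.arctan2(X[1,0],X[0,0])),1),"F",np.round(s["ft_force"],1),"op",round(float(s["opening"]),4),"g",round(float(s["grasp_force"]),1))
for w in sys.argv[1:]:
    w=[float(v) for v in w.split(",")];st=w[5] if len(w)>5 else .055
    T=R.from_matrix(Rd(w[3]));g=np.array(w[:3])
    n=max(1,int(np.ceil(max(np.linalg.norm(g-p)/st,np.degrees((Q.inv()*T).magnitude())/10))))
    for k in range(n,0,-1):
        d=np.round(Q.inv().apply((g-p)/k),3);r=np.round(np.degrees((Q.inv()*T).as_rotvec())/k,1)
        rows.append([*d,*r,w[4]]);p=p+Q.apply(d);Q=Q*R.from_rotvec(np.radians(r))
print(len(rows));print(", ".join("%g"%(v+0) for r in rows for v in r))
E
python3 plan.py .25,-.34,.2,24.3,.6 .6197,-.287,.09,24.3,.6 .6197,-.287,.007,24.3,.6,.03
```

```text
t 0.1 p [ 0.2321 -0.4983  0.2052] psi 25.0 F [0.4 0.4 0. ] op 0.0854 g 0.0
14
0.028, -0.045, 0.002, 0, 0, 0.2, 0.6, 0.027, -0.046, 0.002, 0, 0, 0.2, 0.6, 0.028, -0.045, 0.001, -0.1, 0, 0.3, 0.6, 0.045, 0.013, 0.014, 0, 0, 0, 0.6, 0.045, 0.013, 0.014, 0, 0, 0, 0.6, 0.045, 0.013, 0.014, 0, 0, 0, 0.6, 0.045, 0.013, 0.014, 0, 0, 0, 0.6, 0.045, 0.013, 0.014, 0, 0, 0, 0.6, 0.044, 0.013, 0.014, 0, 0, 0, 0.6, 0.045, 0.013, 0.013, 0, 0, 0, 0.6, 0.044, 0.012, 0.014, 0, 0, 0, 0.6, 0, 0, 0.028, 0, 0, 0, 0.6, 0, 0, 0.027, 0, 0, 0, 0.6, 0, 0, 0.028, 0, 0, 0, 0.6
```

arm_command(
  targets=[0.028,-0.045,0.002,0,0,0.2,0.6,0.027,-0.046,0.002,0,0,0.2,0.6,0.028,-0.045,0.001,0,0,0.3,0.6,0.045,0.013,0.014,0,0,0,0.6,0.045,0.013,0.014,0,0,0,0.6,0.045,0.013,0.014,0,0,0,0.6,0.045,0.013,0.014,0,0,0,0.6,0.045,0.013,0.014,0,0,0,0.6,0.044,0.013,0.014,0,0,0,0.6,0.045,0.013,0.013,0,0,0,0.6,0.044,0.012,0.014,0,0,0,0.6,0,0,0,0,0,0,0.6],
  newtons=40,
)

```text
clock: 1.6
tool_pos: [0.6206, -0.2855, 0.087]
tcp_rot: [-3.068, -0.664, 0.003]
ft_force: [-1.0, -0.2, 0.2]
opening: 0.0515
grasp_force: 0.0
```

```bash
python3 - <<'E'
from h import *
c=camera_info("wrist");im=snapshot("wrist")[:,:,::-1].copy()
cv2.imwrite("pics/w1.png",im)
print(proj(c,np.array([.6197,-.287,.017])))
E
python3 plan.py .6197,-.287,.09,24.3,.6 .6197,-.287,.007,24.3,.6,.03
```

```text
[321.09556859 244.08280469]
t 1.65 p [ 0.6195 -0.2862  0.0881] psi 24.4 F [ 0.2 -0.4  0.3] op 0.0512 g 0.0
4
0, 0.001, -0.002, -0.1, 0.1, 0.1, 0.6, 0, 0, 0.028, 0, 0, 0, 0.6, 0, 0, 0.028, 0, 0, 0, 0.6, 0, 0, 0.027, 0, 0, 0, 0.6
```

View pics/w1.png

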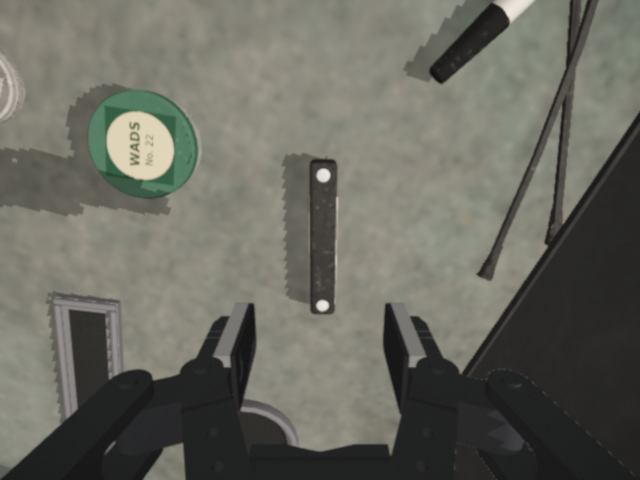

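The wrist view shows the multi-tool, centred at (323,240), parallel to the fingers and 2–4 px from the prediction. So the calibration holds. Descend and grip.

arm_command(
  targets=[0.001,0.001,0.026,0,0,0,0.6,0,0,0.027,0,0,0,0.6,0,0,0.028,0,0,0,0.6,0,0,0,0,0,0,0.6,0,0,0,0,0,0,0,0,0,0,0,0,0,0,0,0,0,0,0,0,0,0,0,0,0,0,0,0,0,0,0,0,0,0,0],
)

```text
clock: 2.78
tool_pos: [0.6206, -0.2876, 0.0088]
tcp_rot: [3.071, 0.661, 0.0]
ft_force: [-0.1, -0.5, 0.4]
opening: -0.0001
grasp_force: 0.0
```

```bash
python3 plan.py .62,-.287,.07,24.3,0 .4461,-.1729,.07,17.8,0 .4461,-.1729,.014,17.8,0,.03
```

```text
t 2.77 p [ 0.6206 -0.2876  0.0088] psi 24.3 F [-0.1 -0.5  0.4] op -0.0001 g 0.0
8
0, 0, -0.031, 0, 0, 0, 0, 0, -0.001, -0.03, 0, 0, 0, 0, -0.028, -0.044, 0, 0, 0, 1.6, 0, -0.029, -0.043, 0, 0, 0, 1.6, 0, -0.03, -0.042, 0, 0, 0, 1.6, 0, -0.032, -0.041, 0, 0, 0, 1.7, 0, 0, 0, 0.028, 0, 0, 0, 0, 0, 0, 0.028, 0, 0, 0, 0
```

Closed on nothing, so I'll look.

arm_command(
  targets=[0,0,-0.04,0,0,0,0,0,0,-0.04,0,0,0,0.6,0,0,0,0,0,0,0.6],
)

```text
clock: 3.15
tool_pos: [0.622, -0.2884, 0.0924]
tcp_rot: [3.066, 0.66, 0.007]
ft_force: [-0.0, 0.1, -0.4]
opening: 0.0357
grasp_force: 0.0
```

```bash
python3 - <<'E'
from h import *
cv2.imwrite("pics/w2.png",snapshot("wrist")[:,:,::-1])
E
python3 plan.py
```

```text
t 3.2 p [ 0.621  -0.2878  0.09  ] psi 24.3 F [-0.4  0.6 -0.7] op 0.0431 g 0.0
0
```

View pics/w2.png

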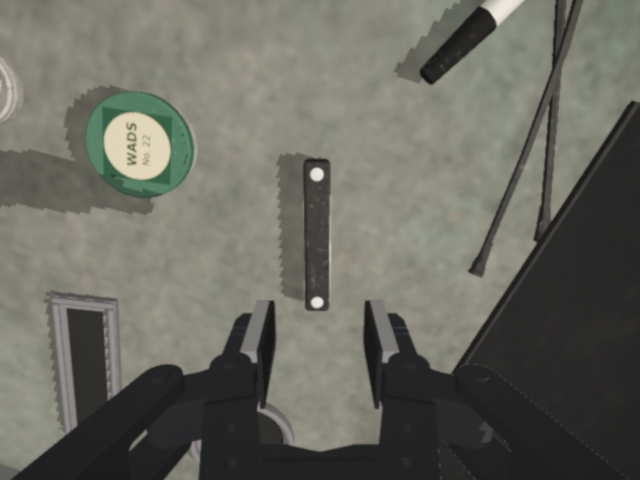

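```bash
python3 - <<'E'
from h import *
c=camera_info("wrist");s=sense();p=np.array(s["tool_pos"]);Q=R.from_rotvec(s["tcp_rot"]).as_matrix()
print(np.array(c["cam_to_world"]).round(3), Q.T@(np.array(c["cam_to_world"])[:3,3]-p))
for dz in(0,-.019,-.04): print(dz,proj(c,p+Q@[0,0,dz]),proj(c,p+Q@[.011,.0215,dz]),proj(c,p+Q@[.011,-.0215,dz]))
for X in([.6592,-.2691,.017],[.5795,-.3056,.017]):print(proj(c,np.array(X)))
for uv in((316,174),(317,302)):print(at(c,uv,.017))
E
```

```text
[[ 0.411  0.864  0.291  0.696]
 [-0.912  0.389  0.133 -0.253]
 [ 0.002 -0.32   0.947  0.259]
 [ 0.     0.     0.     1.   ]] [ 8.31773063e-02  3.12705634e-05 -1.68519594e-01]
0 [319.22353695 291.01010433] [365.80469013 269.44577309] [272.63618053 269.45721209]
-0.019 [319.21921788 310.95949745] [370.88173631 287.47308172] [267.54992869 287.48473811]
-0.04 [319.2132266  338.62176085] [377.95545989 312.59734265] [260.46346898 312.60895928]
[316.76870896 174.83450204]
[317.78552644 303.31575521]
[ 0.6594727  -0.26846354  0.017     ]
[ 0.58019383 -0.30470189  0.017     ]
```

The multi-tool hasn't moved, but the fingers closed above it. I'll check how far down the shut fingers really reach, beside the tool.

arm_command(
  targets=[0,0.035,0.03,0,0,0,0,0,0,0.03,0,0,0,0,0,0,0.015,0,0,0,0,0,0,0,0,0,0,0,0,0,0,0,0,0,0],
)

```text
clock: 3.82
tool_pos: [0.6355, -0.3196, 0.015]
tcp_rot: [3.07, 0.661, 0.002]
ft_force: [-0.1, 0.8, -0.4]
opening: 0.0
grasp_force: 0.0
```

```bash
python3 plan.py; python3 - <<'E'
from h import *
s=sense();p=np.array(s["tool_pos"]);c=camera_info("scene");w=camera_info("wrist")
a=snapshot("scene")[:,:,::-1];b=snapshot("wrist")[:,:,::-1]
u=proj(c,p);print("scene tcp",u,"wrist tcp",proj(w,p))
x,y=int(u[0]),int(u[1]);print(x-80,y-100)
A=cv2.resize(a[y-100:y+50,x-80:x+80].copy(),None,fx=2.5,fy=2.5,interpolation=2)
B=cv2.resize(b[180:330,240:400].copy(),None,fx=2.5,fy=2.5,interpolation=2)
cv2.imwrite("pics/p3.png",np.hstack([A,B]))
E
```

```text
t 3.83 p [ 0.6355 -0.3196  0.015 ] psi 24.3 F [-0.1  0.8 -0.4] op 0.0 g 0.0
0

scene tcp [381.56606571 185.34930806] wrist tcp [319.27595473 291.07299833]
301 85
```

View pics/p3.png

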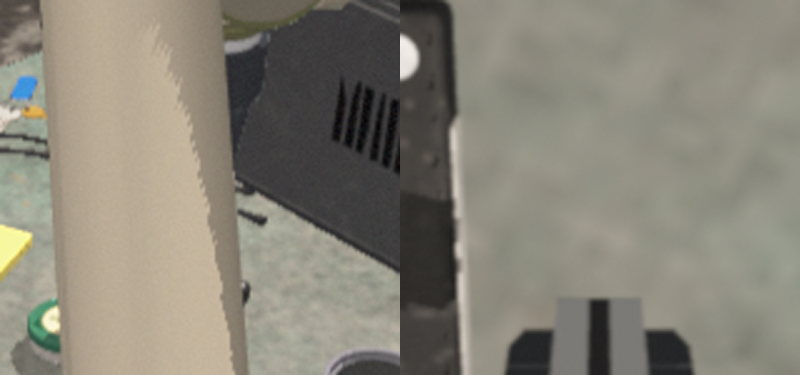

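arm_command(
  targets=[0,0,0.012,0,0,0,0,0,0,0,0,0,0,0,0,0,0.003,0,0,0,0,0,0,0.002,0,0,0,0],
)

```text
clock: 4.42
tool_pos: [0.635, -0.3195, -0.0034]
tcp_rot: [3.071, 0.66, 0.0]
ft_force: [-0.4, 0.8, 0.7]
opening: 0.0
grasp_force: 0.0
```

arm_command(
  targets=[0,0,0.003,0,0,0,0,0,0,0.002,0,0,0,0,0,0,0,0,0,0,0],
)

```text
clock: 4.8
tool_pos: [0.6349, -0.3194, -0.0085]
tcp_rot: [-3.071, -0.66, 0.0]
ft_force: [-1.1, -0.4, -0.2]
opening: 0.0001
grasp_force: 0.0
```

arm_command(
  targets=[0,0,0.002,0,0,0,0,0,0,0.001,0,0,0,0,0,0,0,0,0,0,0],
)

```text
clock: 5.18
tool_pos: [0.6349, -0.3195, -0.0114]
tcp_rot: [-3.071, -0.66, 0.0]
ft_force: [-0.7, -0.7, -0.5]
opening: -0.0001
grasp_force: 0.0
```

arm_command(
  targets=[0,0,0.002,0,0,0,0,0,0,0.001,0,0,0,0,0,0,0,0,0,0,0],
)

```text
clock: 5.55
tool_pos: [0.6349, -0.3194, -0.0144]
tcp_rot: [-3.071, -0.66, 0.0]
ft_force: [-0.4, -0.1, -0.0]
opening: -0.0001
grasp_force: 0.0
```

arm_command(
  targets=[0,0,0.002,0,0,0,0,0,0,0.001,0,0,0,0,0,0,0,0,0,0,0],
)

```text
clock: 5.92
tool_pos: [0.6349, -0.3194, -0.0174]
tcp_rot: [-3.071, -0.66, 0.0]
ft_force: [-0.2, 0.4, -0.5]
opening: 0.0001
grasp_force: 0.0
```

arm_command(
  targets=[0,0,0.002,0,0,0,0,0,0,0.001,0,0,0,0,0,0,0,0,0,0,0],
)

```text
clock: 6.3
tool_pos: [0.6349, -0.3195, -0.0204]
tcp_rot: [-3.071, -0.66, 0.0]
ft_force: [-0.5, -0.2, 0.4]
opening: -0.0001
grasp_force: 0.0
```

arm_command(
  targets=[0,0,0.001,0,0,0,0,0,0,0.001,0,0,0,0,0,0,0,0,0,0,0],
)

```text
clock: 6.68
tool_pos: [0.6349, -0.3194, -0.0224]
tcp_rot: [-3.071, -0.66, 0.0]
ft_force: [0.0, 0.6, 0.2]
opening: -0.0001
grasp_force: 0.0
```

arm_command(
  targets=[0,0,0.001,0,0,0,0,0,0,0.001,0,0,0,0,0,0,0,0,0,0,0],
)

```text
clock: 7.05
tool_pos: [0.6349, -0.3194, -0.0244]
tcp_rot: [-3.071, -0.66, 0.0]
ft_force: [-0.1, 0.6, -0.4]
opening: 0.0
grasp_force: 0.0
```

arm_command(
  targets=[0,0,0.001,0,0,0,0,0,0,0.001,0,0,0,0,0,0,0,0,0,0,0],
)

```text
clock: 7.42
tool_pos: [0.635, -0.3195, -0.0255]
tcp_rot: [3.071, 0.66, 0.0]
ft_force: [-2.3, 1.0, 4.7]
opening: -0.0003
grasp_force: 2.6
```

arm_command(
  targets=[0,0,0.001,0,0,0,0,0,0,0.001,0,0,0,0,0,0,0,0,0,0,0],
)

```text
clock: 7.8
tool_pos: [0.6351, -0.3196, -0.0255]
tcp_rot: [3.07, 0.66, 0.001]
ft_force: [-5.4, 3.5, 17.6]
opening: -0.0003
grasp_force: 8.5
```

The shut fingertips touch the counter at a reported z of −0.0255, so they end 25.5 mm short of the reported TCP. I'll plan with that offset.

```bash
sed -i 's/^X=Q.as_matrix/p=p+[0,0,.0255];X=Q.as_matrix/' plan.py
python3 plan.py .635,-.3195,.04,24.3,.5,.04 .62,-.287,.04,24.3,.5 .62,-.287,.007,24.3,.5,.02
```

```text
t 7.8 p [ 0.6351 -0.3196 -0.    ] psi 24.3 F [-5.4  3.5 17.6] op -0.0003 g 8.5
5
0, 0, -0.02, 0, 0, 0, 0.5, 0, 0, -0.02, 0.1, 0, 0, 0.5, 0, -0.036, 0, 0, 0, 0, 0.5, 0, 0, 0.016, 0, 0, 0, 0.5, 0, 0, 0.017, 0, 0, 0, 0.5
```

arm_command(
  targets=[0,0,-0.022,0,0,0,0,0,0,-0.021,0,0,0,0.5,0,-0.036,0,0,0,0,0.5,0,0,0,0,0,0,0.5,0,0,0.016,0,0,0,0.5,0,0,0.017,0,0,0,0.5,0,0,0,0,0,0,0,0,0,0,0,0,0,0,0,0,0,0,0,0,0,0,0,0,0,0,0,0],
)

```text
clock: 9.05
tool_pos: [0.6203, -0.2867, -0.018]
tcp_rot: [3.071, 0.66, 0.0]
ft_force: [0.5, -0.9, -1.7]
opening: 0.0157
grasp_force: 42.1
```

```bash
python3 plan.py .62,-.287,.07,24.3,0 .4461,-.1729,.07,17.8,0 .4461,-.1729,.013,17.8,0,.03
```

```text
t 9.05 p [ 0.6203 -0.2867  0.0075] psi 24.3 F [ 0.5 -0.9 -1.7] op 0.0157 g 42.1
8
0, 0, -0.031, 0, 0, 0, 0, 0, 0, -0.032, 0, 0, 0, 0, -0.028, -0.044, 0, 0, 0, 1.6, 0, -0.029, -0.043, 0, 0, 0, 1.6, 0, -0.03, -0.042, 0, 0, 0, 1.6, 0, -0.032, -0.041, 0, 0, 0, 1.7, 0, 0, 0, 0.029, 0, 0, 0, 0, 0, 0, 0.028, 0, 0, 0, 0
```

arm_command(
  targets=[0,0,-0.031,0,0,0,0,0,0,-0.032,0,0,0,0,-0.028,-0.044,0,0,0,1.6,0,-0.029,-0.043,0,0,0,1.6,0,-0.03,-0.042,0,0,0,1.6,0,-0.032,-0.041,0,0,0,1.7,0,0,0,0,0,0,0,0,0,0,0,0,0,0,0,0,0,0.028,0,0,0,0],
)

```text
clock: 10.18
tool_pos: [0.4488, -0.175, 0.0179]
tcp_rot: [3.099, 0.485, 0.007]
ft_force: [0.6, -0.2, -2.1]
opening: 0.0158
grasp_force: 42.1
```

```bash
python3 - <<'E'
from h import *
c=camera_info("wrist");s=sense();cv2.imwrite("pics/w4.png",snapshot("wrist")[:,:,::-1])
for z in(.009,):
  for a in(-.065,.065):
    for b in(-.022,.022):
      t=np.radians(17.8);print(proj(c,np.array([.4461+a*np.cos(t)-b*np.sin(t),-.1729+a*np.sin(t)+b*np.cos(t),z])).round())
E
python3 plan.py .4461,-.1729,.014,17.8,0,.03
```

```text
[354. 395.]
[274. 395.]
[363. 153.]
[263. 153.]
t 10.22 p [ 0.4466 -0.1736  0.0395] psi 17.8 F [-2.1  0.8 -6. ] op 0.0156 g 42.1
1
0, -0.001, 0.026, -0.1, 0, 0, 0
```

View pics/w4.png

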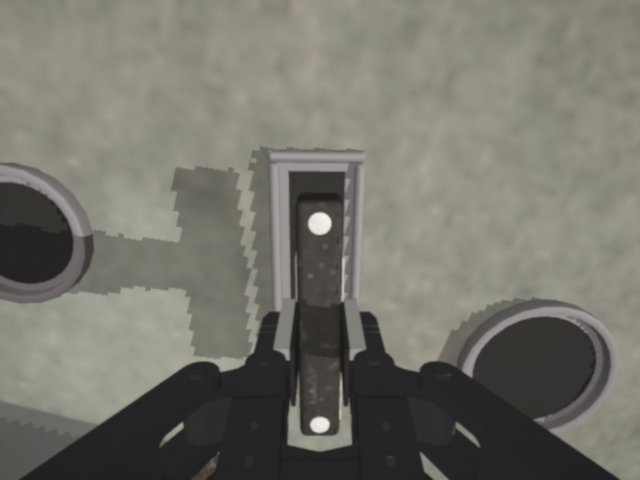

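The multi-tool is held straight over the tray. The tray's far rim is at (267..366,153), within 3 px of the prediction. Lower and release.

arm_command(
  targets=[0,0,0.013,0,0,0,0,0,0,0.013,0,0,0,0,0,0,0,0,0,0,0,0,0,0,0,0,0,0.4,0,0,0,0,0,0,0.4,0,0,0,0,0,0,0.4,0,0,-0.04,0,0,0,0.9,0,0,-0.03,0,0,0,1],
)

```text
clock: 11.22
tool_pos: [0.4464, -0.1732, 0.0621]
tcp_rot: [3.103, 0.485, 0.001]
ft_force: [-0.4, -1.0, -0.4]
opening: 0.0694
grasp_force: 0.0
```

```bash
python3 plan.py .6303,-.1652,.08,15,1 .6303,-.1652,.0035,15,1,.03
```

```text
t 11.22 p [ 0.4464 -0.1732  0.0876] psi 17.8 F [-0.4 -1.  -0.4] op 0.0694 g 0.0
7
0.044, 0.012, 0.002, 0, 0, 0.7, 1, 0.045, 0.012, 0.002, 0, 0, 0.7, 1, 0.045, 0.011, 0.002, 0, 0, 0.7, 1, 0.044, 0.01, 0.002, 0, 0, 0.7, 1, 0, 0, 0.025, 0, 0, 0, 1, 0, 0, 0.026, 0, 0, 0, 1, 0, 0, 0.025, 0, 0, 0, 1
```

arm_command(
  targets=[0.044,0.012,0,0,0,0.7,1,0.045,0.012,0,0,0,0.7,1,0.045,0.011,0,0,0,0.7,1,0.044,0.01,0,0,0,0.7,1,0,0,0,0,0,0,1,0,0,0.03,0,0,0,1,0,0,0.027,0,0,0,1,0,0,0.027,0,0,0,1,0,0,0,0,0,0,0.3,0,0,0,0,0,0,0.3,0,0,0,0,0,0,0.3,0,0,0,0,0,0,0.3,0,0,0,0,0,0,0.3],
)

```text
clock: 12.85
tool_pos: [0.63, -0.1652, -0.0225]
tcp_rot: [3.114, 0.409, 0.001]
ft_force: [-1.0, -0.2, 3.6]
opening: 0.0606
grasp_force: 43.6
```

```bash
python3 plan.py .6303,-.1652,.07,15,.3 .4306,-.3024,.07,30,.3 .4306,-.3024,.007,30,.3,.03
```

```text
t 12.85 p [ 0.63   -0.1652  0.003 ] psi 15.0 F [-1.  -0.2  3.6] op 0.0606 g 43.6
10
0, 0, -0.034, 0, 0, 0, 0.3, 0, 0, -0.033, 0, 0, 0, 0.3, -0.046, 0.016, 0, 0, 0, -3, 0.3, -0.046, 0.014, 0, 0, 0, -3, 0.3, -0.047, 0.011, 0, 0, 0, -3, 0.3, -0.048, 0.009, 0, 0, 0, -3, 0.3, -0.048, 0.007, 0, 0.1, 0, -3, 0.3, 0, 0, 0.021, 0, 0, 0, 0.3, 0, 0, 0.021, 0, 0, 0, 0.3, 0, 0, 0.021, 0, 0, 0, 0.3
```

arm_command(
  targets=[0,0,-0.034,0,0,0,0.3,0,0,-0.033,0,0,0,0.3,-0.046,0.016,0,0,0,-3,0.3,-0.046,0.014,0,0,0,-3,0.3,-0.047,0.011,0,0,0,-3,0.3,-0.048,0.009,0,0,0,-3,0.3,-0.048,0.007,0,0,0,-3,0.3,0,0,0,0,0,0,0.3,0,0,0,0,0,0,0.3,0,0,0.031,0,0,0,0.3,0,0,0.031,0,0,0,0.3,0,0,0,0,0,0,0.3],
)

```text
clock: 14.35
tool_pos: [0.4307, -0.3015, -0.0194]
tcp_rot: [-3.032, -0.814, 0.002]
ft_force: [-0.0, 0.5, 0.2]
opening: 0.0609
grasp_force: 46.7
```

```bash
python3 plan.py .4306,-.3024,.007,30,.3,.03
```

```text
t 14.35 p [ 0.4307 -0.3015  0.0061] psi 30.0 F [-0.   0.5  0.2] op 0.0609 g 46.7
1
-0.001, 0.001, -0.001, -0.1, 0, 0, 0.3
```

arm_command(
  targets=[0,0,0,0,0,0,1,0,0,0,0,0,0,1,0,0,-0.04,0,0,0,1,0,0,-0.04,0,0,0,1],
)

```text
clock: 14.85
tool_pos: [0.4302, -0.3025, 0.0633]
tcp_rot: [3.035, 0.812, 0.0]
ft_force: [-0.4, -0.6, 0.7]
opening: 0.0852
grasp_force: 0.0
```

```bash
python3 plan.py .6234,-.062,.08,15,.75 .6234,-.062,.0035,15,.75,.03
```

```text
t 14.85 p [ 0.4302 -0.3025  0.0888] psi 30.0 F [-0.4 -0.6  0.7] op 0.0852 g 0.0
9
0.048, -0.019, 0.001, 0, 0, 2.5, 0.75, 0.047, -0.021, 0.002, 0, 0, 2.5, 0.75, 0.046, -0.023, 0.001, 0, 0, 2.5, 0.75, 0.045, -0.024, 0.002, 0, 0, 2.5, 0.75, 0.044, -0.027, 0.001, 0, 0, 2.5, 0.75, 0.043, -0.028, 0.002, 0, 0, 2.5, 0.75, 0, 0, 0.025, 0, 0, 0, 0.75, 0, 0, 0.026, 0, 0, 0, 0.75, 0, 0, 0.025, 0, 0, 0, 0.75
```

arm_command(
  targets=[0.048,-0.019,0,0,0,2.5,0.75,0.047,-0.021,0,0,0,2.5,0.75,0.046,-0.023,0,0,0,2.5,0.75,0.045,-0.024,0,0,0,2.5,0.75,0.044,-0.027,0,0,0,2.5,0.75,0.043,-0.028,0,0,0,2.5,0.75,0,0,0,0,0,0,0.75,0,0,0.03,0,0,0,0.75,0,0,0.03,0,0,0,0.75,0,0,0.025,0,0,0,0.75,0,0,0,0,0,0,0.2,0,0,0,0,0,0,0.2,0,0,0,0,0,0,0.2,0,0,0,0,0,0,0.2,0,0,0,0,0,0,0.2],
)

```text
clock: 16.73
tool_pos: [0.6236, -0.0623, -0.0229]
tcp_rot: [3.115, 0.409, 0.001]
ft_force: [0.4, -0.6, -0.6]
opening: 0.0439
grasp_force: 40.7
```

```bash
python3 plan.py .6234,-.062,.07,15,.2 .4253,-.0276,.07,0,.2 .4253,-.0276,.008,0,.2,.03
```

```text
t 16.73 p [ 0.6236 -0.0623  0.0026] psi 15.0 F [ 0.4 -0.6 -0.6] op 0.0439 g 40.7
9
0, 0, -0.034, 0, 0, 0, 0.2, 0, 0, -0.033, 0, 0, 0, 0.2, -0.046, -0.021, 0, 0, 0, 3.7, 0.2, -0.047, -0.018, 0, 0, 0, 3.8, 0.2, -0.048, -0.015, 0, 0, 0, 3.7, 0.2, -0.049, -0.012, -0.001, 0, 0, 3.8, 0.2, 0, 0, 0.021, 0, 0, 0, 0.2, 0, 0, 0.021, 0, 0, 0, 0.2, 0, 0, 0.02, 0, 0, 0, 0.2
```

arm_command(
  targets=[0,0,-0.034,0,0,0,0.2,0,0,-0.033,0,0,0,0.2,-0.046,-0.021,0,0,0,3.7,0.2,-0.047,-0.018,0,0,0,3.8,0.2,-0.048,-0.015,0,0,0,3.7,0.2,-0.049,-0.012,0,0,0,3.8,0.2,0,0,0,0,0,0,0.2,0,0,0,0,0,0,0.2,0,0,0.031,0,0,0,0.2,0,0,0.03,0,0,0,0.2,0,0,0,0,0,0,0.2],
)

```text
clock: 18.1
tool_pos: [0.4256, -0.0285, -0.0183]
tcp_rot: [-3.141, 0.0, 0.002]
ft_force: [0.2, -0.1, -0.2]
opening: 0.044
grasp_force: 43.3
```

```bash
python3 plan.py .4253,-.0276,.008,0,.2,.03
```

```text
t 18.1 p [ 0.4256 -0.0285  0.0072] psi -0.0 F [ 0.2 -0.1 -0.2] op 0.044 g 43.3
1
0, -0.001, -0.001, 0, 0.1, 0, 0.2
```

arm_command(
  targets=[0,-0.001,0,0,0,0,0.2,0,0,0,0,0,0,0.75,0,0,0,0,0,0,0.75,0,0,0,0,0,0,0.75,0,0,-0.06,0,0,0,0.5,0,0,-0.06,0,0,0,0,-0.04,0,-0.06,0,0,0,0,-0.04,0,-0.05,0,0,0,0],
)

```text
clock: 19.1
tool_pos: [0.35, -0.0268, 0.2053]
tcp_rot: [3.141, 0.0, 0.001]
ft_force: [1.0, -1.1, 0.2]
opening: -0.0004
grasp_force: 0.0
```

```bash
python3 plan.py; python3 - <<'E'
from h import *
a=snapshot("top")[:,:,::-1][160:320,170:460].copy();cv2.imwrite("pics/top5.png",cv2.resize(a,None,fx=2.75,fy=2.75,interpolation=2))
cv2.imwrite("pics/scene5.png",snapshot("scene")[:,:,::-1])
# lid angle
t=camera_info("top");T=lambda x,y:(170+x/2.75,160+y/2.75)
A=np.radians(-14.2);ex=np.array([np.cos(A),np.sin(A),0]);ey=np.array([-np.sin(A),np.cos(A),0]);
f=np.array([.3892,.152,0]);H=f+.12*ex+[0,0,.0655]
for th in(.6,.65,.7,.75,.8,.85,.9):
    n=np.array([0,0,1])*np.cos(th)+ex*np.sin(th);e=-ex*np.cos(th)+np.array([0,0,1])*np.sin(th)
    q=[H+e*r+ey*y+n*.003 for r,y in((.121,-.066),(.121,.066),(0,-.066),(0,.066))]
    print(th,[((proj(t,x)-[170,160])*2.75).round().tolist() for x in q])
print(H)
E
```

```text
t 19.1 p [ 0.35   -0.0268  0.2308] psi 0.0 F [ 1.  -1.1  0.2] op -0.0004 g 0.0
0

0.6 [[208.0, 381.0], [16.0, 332.0], [258.0, 242.0], [81.0, 197.0]]
0.65 [[208.0, 376.0], [16.0, 327.0], [258.0, 241.0], [81.0, 197.0]]
0.7 [[209.0, 370.0], [15.0, 321.0], [258.0, 241.0], [81.0, 197.0]]
0.75 [[209.0, 364.0], [15.0, 315.0], [258.0, 241.0], [81.0, 197.0]]
0.8 [[210.0, 358.0], [15.0, 309.0], [258.0, 241.0], [82.0, 196.0]]
0.85 [[211.0, 351.0], [15.0, 302.0], [258.0, 241.0], [82.0, 196.0]]
0.9 [[212.0, 344.0], [15.0, 295.0], [258.0, 241.0], [82.0, 196.0]]
[0.50553344 0.12256311 0.0655    ]
```

View pics/top5.png

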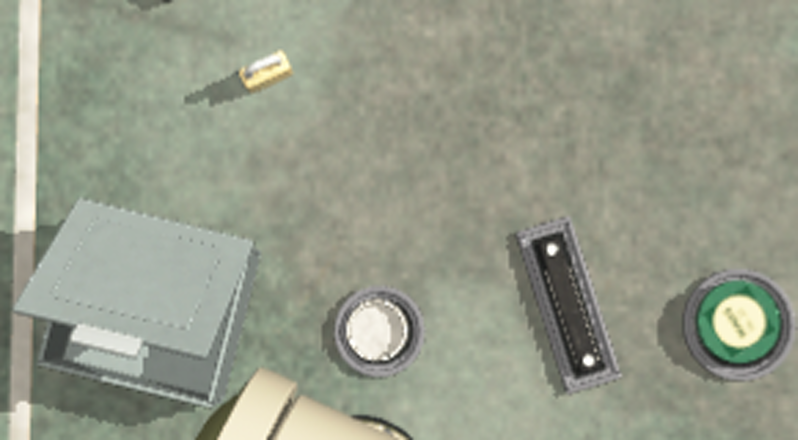

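All three things sit well in their holders. The lid corners (208,356) and (14,308) fit a lid angle of about 0.81 rad. Next I'll push the lid open by its tab.

```bash
cat > arc.py <<'E'
import numpy as np
H=np.array([.5055,.1226,.0655]);ex=np.array([.9694,-.2453,0])
def P(u,z): return "%.4f,%.4f,%.4f"%(*(H+u*ex)[:2],z)
E
A=$(python3 -c "
from arc import *
print(P(-.14,.235)+',75.8,0',P(-.14,.138)+',75.8,0,.05',*[P(-.135*np.cos(t)-.0145,.0655+.135*np.sin(t)-.025)+',75.8,0,.03' for t in(.81,1.0,1.2,1.4,1.6)])"); echo $A; python3 plan.py $A
```

```text
0.3698,0.1569,0.2350,75.8,0 0.3698,0.1569,0.1380,75.8,0,.05 0.4012,0.1490,0.1383,75.8,0,.03 0.4207,0.1440,0.1541,75.8,0,.03 0.4440,0.1382,0.1663,75.8,0,.03 0.4692,0.1318,0.1735,75.8,0,.03 0.4953,0.1252,0.1754,75.8,0,.03
t 19.2 p [ 0.3501 -0.027   0.2332] psi -0.0 F [ 0.5  1.1 -0.4] op 0.0003 g 0.0
16
0.002, -0.023, 0, 0.1, 0, -9.5, 0, 0.006, -0.022, 0, 0.1, 0, -9.5, 0, 0.01, -0.021, 0, 0.1, 0, -9.5, 0, 0.013, -0.019, 0, 0.1, -0.1, -9.5, 0, 0.016, -0.017, 0, 0, -0.1, -9.5, 0, 0.019, -0.014, -0.001, 0, 0, -9.4, 0, 0.021, -0.01, 0, 0.1, -0.1, -9.5, 0, 0.022, -0.007, -0.001, 0, 0, -9.4, 0, 0, 0, 0.049, 0, 0, 0, 0, 0, 0, 0.048, 0, 0, 0, 0, 0, 0.016, 0, 0, 0, 0, 0, 0, 0.017, 0, 0, 0, 0, 0, 0, 0.02, -0.016, 0, 0, 0, 0, 0, 0.024, -0.012, 0, 0, 0, 0, 0, 0.026, -0.007, 0, 0, 0, 0, 0, 0.027, -0.002, 0, 0, 0, 0
```

arm_command(
  targets=[0.002,-0.023,0,0,0,-9.5,0,0.006,-0.022,0,0,0,-9.5,0,0.01,-0.021,0,0,0,-9.5,0,0.013,-0.019,0,0,0,-9.5,0,0.016,-0.017,0,0,0,-9.5,0,0.019,-0.014,0,0,0,-9.4,0,0.021,-0.01,0,0,0,-9.5,0,0.022,-0.007,0,0,0,-9.4,0,0,0,0,0,0,0,0,0,0,0.048,0,0,0,0,0,0,0.047,0,0,0,0,0,0.016,0,0,0,0,0,0,0.017,0,0,0,0,0,0,0.01,-0.008,0,0,0,0,0,0,0,0,0,0,0],
)

```text
clock: 21.08
tool_pos: [0.4145, 0.1464, 0.1182]
tcp_rot: [2.479, 1.926, 0.006]
ft_force: [1.0, -0.5, -0.3]
opening: 0.0001
grasp_force: 0.0
```

```bash
A=$(python3 -c "
from arc import *
print(*[P(-.135*np.cos(t)-.0145,.0655+.135*np.sin(t)-.025)+',75.8,0,.03' for t in(1.0,1.2,1.4,1.6)])"); python3 plan.py $A
```

```text
t 21.07 p [0.4145 0.1464 0.1437] psi 75.7 F [ 1.  -0.5 -0.3] op 0.0001 g 0.0
4
-0.001, 0.007, -0.01, 0.2, -0.1, -0.1, 0, 0, 0.024, -0.013, 0, 0, 0, 0, 0, 0.026, -0.007, 0, 0, 0, 0, 0, 0.027, -0.002, 0, 0, 0, 0
```

arm_command(
  targets=[0,0.007,-0.008,0,0,0,0,0,0.012,-0.006,0,0,0,0,0,0.012,-0.006,0,0,0,0,0,0,0,0,0,0,0],
)

```text
clock: 21.58
tool_pos: [0.4437, 0.1389, 0.1369]
tcp_rot: [2.479, 1.928, 0.002]
ft_force: [-0.1, 0.1, 0.1]
opening: 0.0001
grasp_force: 0.0
```

```bash
A=$(python3 -c "
from arc import *
print(*[P(-.135*np.cos(t)-.0145,.0655+.135*np.sin(t)-.025)+',75.8,0,.03' for t in(1.4,1.6)])"); python3 plan.py $A;  python3 - <<'E'
from h import *
a=snapshot("scene")[:,:,::-1][150:400,180:480];b=snapshot("top")[:,:,::-1][180:330,160:310]
cv2.imwrite("pics/p6.png",np.hstack([cv2.resize(a,(480,400)),cv2.resize(b,(310,400))[:, :310]]))
E
```

```text
t 21.57 p [0.4437 0.1389 0.1624] psi 75.7 F [-0.1  0.1  0.1] op 0.0001 g 0.0
2
-0.001, 0.026, -0.011, 0.1, 0, -0.1, 0, 0, 0.027, -0.002, 0, 0, 0, 0
```

View pics/p6.png

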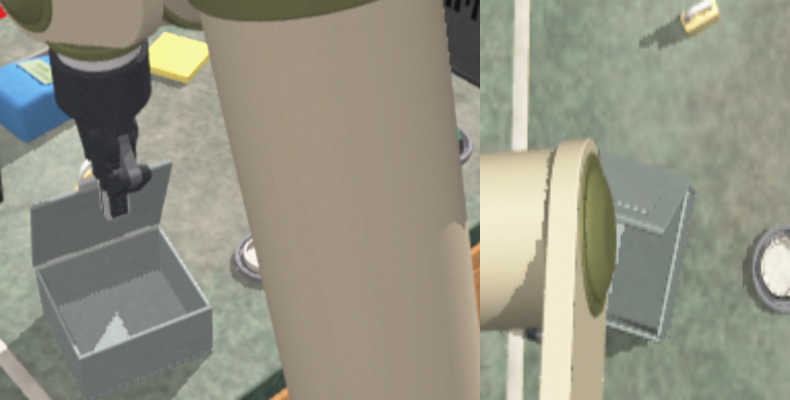

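The scene view shows the lid swinging up ahead of the fingers. Continue pushing.

arm_command(
  targets=[0,0.02,-0.006,0,0,0,0,0,0.02,-0.004,0,0,0,0,0,0.019,-0.003,0,0,0,0,0,0,0,0,0,0,0,0,-0.03,0,0,0,0,0.3,0,-0.05,-0.04,0,0,0,0.3,0,-0.03,-0.05,0,0,0,0.5],
)

```text
clock: 22.55
tool_pos: [0.3908, 0.1519, 0.2386]
tcp_rot: [-2.477, -1.929, 0.004]
ft_force: [0.0, -0.2, 0.2]
opening: 0.0418
grasp_force: 0.0
```

```bash
python3 plan.py;  python3 - <<'E'
from h import *
a=snapshot("scene")[:,:,::-1][180:400,180:420];b=snapshot("top")[:,:,::-1][180:330,160:310]
cv2.imwrite("pics/p7.png",np.hstack([cv2.resize(a,(440,400)),cv2.resize(b,(350,350))[:350].copy() if 0 else cv2.resize(b,(350,400))]))
E
```

```text
t 22.55 p [0.3908 0.1519 0.2641] psi 75.8 F [ 0.  -0.2  0.2] op 0.0418 g 0.0
0
```

View pics/p7.png

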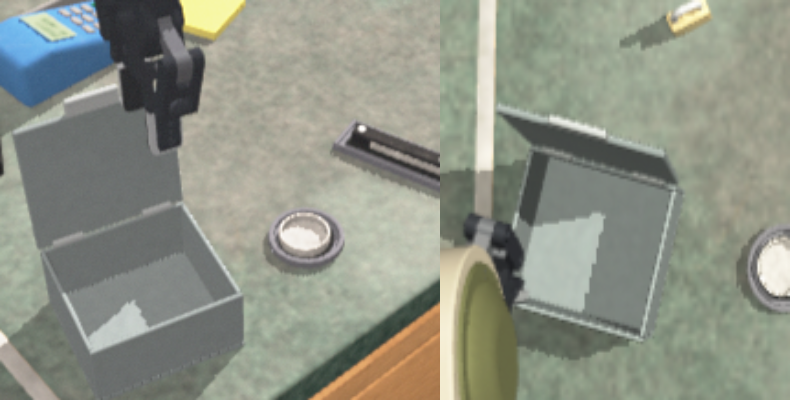

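The lid now stands upright, or slightly past, and the box is clear. Next I'll hover over the padlock and check that the forearm clears the raised lid.

```bash
python3 -c "
from station import sense;print(sense()['joint_pos'].round(3))"; python3 plan.py .622,.057,.264,-61.5,.5 .622,.057,.13,-61.5,.5
```

```text
[0.088 0.118 1.552 0.    1.462 0.334]
t 22.65 p [0.3927 0.1525 0.2684] psi 75.9 F [-0.3  0.5 -0.3] op 0.0429 g 0.0
17
-0.003, 0.018, 0, 0, 0, 9.8, 0.5, 0, 0.018, 0, 0, 0, 9.8, 0.5, 0.003, 0.017, 0.001, 0, 0, 9.8, 0.5, 0.006, 0.017, 0, 0, -0.1, 9.8, 0.5, 0.009, 0.015, 0.001, 0, 0, 9.8, 0.5, 0.012, 0.013, 0, 0, 0, 9.8, 0.5, 0.014, 0.011, 0.001, 0, -0.1, 9.8, 0.5, 0.015, 0.009, 0, 0, 0, 9.8, 0.5, 0.017, 0.006, 0, 0, 0, 9.8, 0.5, 0.017, 0.003, 0.001, 0, -0.1, 9.8, 0.5, 0.018, 0, 0, 0, 0, 9.8, 0.5, 0.017, -0.003, 0.001, -0.1, -0.1, 9.9, 0.5, 0.017, -0.006, 0, 0, 0, 9.8, 0.5, 0.016, -0.008, 0.001, -0.1, -0.1, 9.9, 0.5, 0, 0, 0.045, 0, 0, 0, 0.5, 0, 0, 0.044, 0, 0, 0, 0.5, 0, -0.001, 0.045, 0, 0, 0, 0.5
```

arm_command(
  targets=[-0.003,0.018,0,0,0,9.8,0.5,0,0.018,0,0,0,9.8,0.5,0.003,0.017,0,0,0,9.8,0.5,0.006,0.017,0,0,0,9.8,0.5,0.009,0.015,0,0,0,9.8,0.5,0.012,0.013,0,0,0,9.8,0.5,0.014,0.011,0,0,0,9.8,0.5,0.015,0.009,0,0,0,9.8,0.5,0.017,0.006,0,0,0,9.8,0.5,0.017,0.003,0,0,0,9.8,0.5,0.018,0,0,0,0,9.8,0.5,0.017,-0.003,0,0,0,9.9,0.5,0.017,-0.006,0,0,0,9.8,0.5,0.016,-0.008,0,0,0,9.9,0.5,0,0,0.05,0,0,0,0.5,0,0,0.05,0,0,0,0.5,0,0,0.05,0,0,0,0.5,0,0,0,0,0,0,0.5,0,0,0,0,0,0,0.5],
)

```text
clock: 25.02
tool_pos: [0.6238, 0.0549, 0.0903]
tcp_rot: [-2.697, 1.609, -0.004]
ft_force: [1.0, -0.1, 0.6]
opening: 0.0429
grasp_force: 0.0
```

```bash
python3 - <<'E'
from h import *
c=camera_info("wrist");cv2.imwrite("pics/w8.png",snapshot("wrist")[:,:,::-1])
print(proj(c,np.array([.622,.057,.03])),proj(c,np.array([.622,.056,.053])))
E
python3 plan.py .622,.057,.06,-61.5,.5 .622,.057,.006,-61.5,.5,.02
```

```text
[320.98095179 250.83668871] [321.90901848 263.69363358]
t 25.07 p [0.624  0.0549 0.1164] psi -61.6 F [-0.6 -1.5  0.2] op 0.0425 g 0.0
5
-0.001, 0, 0.028, -0.1, -0.1, -0.1, 0.5, -0.002, 0.001, 0.028, -0.1, 0, 0, 0.5, 0, 0, 0.018, 0, 0, 0, 0.5, 0, 0, 0.018, 0, 0, 0, 0.5, 0, 0, 0.018, 0, 0, 0, 0.5
```

View pics/w8.png

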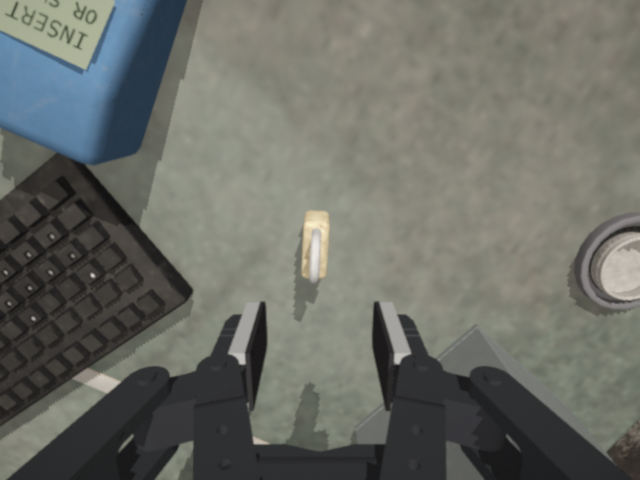

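The padlock body is at (315,245), square to the fingers and about 3 mm left of the prediction. I'll shift by that and grip.

arm_command(
  targets=[-0.001,-0.002,0.028,0,0,0,0.5,0,0,0.028,0,0,0,0.5,0,0,0.018,0,0,0,0.5,0,0,0.018,0,0,0,0.5,0,0,0.018,0,0,0,0.5,0,0,0,0,0,0,0.5,0,0,0,0,0,0,0,0,0,0,0,0,0,0,0,0,0,0,0,0,0,0,0,0,0,0,0,0],
)

```text
clock: 26.32
tool_pos: [0.6249, 0.0567, -0.0205]
tcp_rot: [-2.697, 1.609, -0.003]
ft_force: [-0.1, -0.1, 5.4]
opening: 0.0151
grasp_force: 40.4
```

```bash
A=$(python3 -c "
from arc import *
print(P(-.07,.31)+',75.8,0',P(-.07,.02)+',75.8,0,.05')");echo $A; python3 plan.py .6225,.056,.31,-61.5,0 $A
```

```text
0.4376,0.1398,0.3100,75.8,0 0.4376,0.1398,0.0200,75.8,0,.05
t 26.32 p [0.6249 0.0567 0.005 ] psi -61.6 F [-0.1 -0.1  5.4] op 0.0151 g 40.4
26
0, 0, -0.051, 0, 0, 0, 0, 0, 0, -0.051, 0, 0, 0, 0, 0, 0, -0.051, 0, 0, 0, 0, 0, 0.001, -0.051, 0, 0, 0, 0, 0, 0, -0.05, 0, 0, -0.1, 0, 0, 0.001, -0.051, -0.1, -0.1, 0, 0, -0.012, 0.009, 0, 0, 0, -9.8, 0, -0.013, 0.007, 0, 0, 0, -9.8, 0, -0.014, 0.004, 0, 0, 0, -9.8, 0, -0.014, 0.002, 0, 0, 0, -9.8, 0, -0.014, -0.001, 0, 0, 0, -9.8, 0, -0.014, -0.003, 0, 0, 0, -9.8, 0, -0.014, -0.005, 0, 0, 0, -9.8, 0, -0.012, -0.008, 0, 0, 0, -9.8, 0, -0.011, -0.009, 0, 0, 0, -9.8, 0, -0.009, -0.011, 0, 0, 0, -9.8, 0, -0.007, -0.013, 0, 0, 0, -9.8, 0, -0.005, -0.014, 0, 0, 0, -9.8, 0, -0.002, -0.014, 0, 0, 0, -9.9, 0, 0, -0.015, 0, 0, 0, -9.8, 0, 0, 0, 0.048, 0, 0, 0, 0, 0, 0, 0.048, 0, 0, 0, 0, 0, 0, 0.049, 0, 0, 0, 0, 0, 0, 0.048, 0, 0, 0, 0, 0, 0, 0.049, 0, 0, 0, 0, -0.001, 0, 0.048, 0, 0, 0, 0
```

arm_command(
  targets=[0,0,-0.051,0,0,0,0,0,0,-0.051,0,0,0,0,0,0,-0.051,0,0,0,0,0,0,-0.051,0,0,0,0,0,0,-0.05,0,0,0,0,0,0,-0.051,0,0,0,0,-0.012,0.009,0,0,0,-9.8,0,-0.013,0.007,0,0,0,-9.8,0,-0.014,0.004,0,0,0,-9.8,0,-0.014,0.002,0,0,0,-9.8,0,-0.014,-0.001,0,0,0,-9.8,0,-0.014,-0.003,0,0,0,-9.8,0,-0.014,-0.005,0,0,0,-9.8,0,-0.012,-0.008,0,0,0,-9.8,0,-0.011,-0.009,0,0,0,-9.8,0,-0.009,-0.011,0,0,0,-9.8,0,-0.007,-0.013,0,0,0,-9.8,0,-0.005,-0.014,0,0,0,-9.8,0,-0.002,-0.014,0,0,0,-9.9,0,0,-0.015,0,0,0,-9.8,0],
)

```text
clock: 28.82
tool_pos: [0.4387, 0.1417, 0.2832]
tcp_rot: [-2.475, -1.934, 0.001]
ft_force: [-0.5, -0.3, -2.1]
opening: 0.0154
grasp_force: 39.6
```

arm_command(
  targets=[0,0,0,0,0,0,0],
)

```text
clock: 28.95
tool_pos: [0.4388, 0.1417, 0.2836]
tcp_rot: [-2.482, -1.926, 0.0]
ft_force: [-0.3, -0.6, -1.6]
opening: 0.0155
grasp_force: 39.6
```

```bash
 python3 plan.py 0.4376,0.1398,0.090,75.8,0,.05  0.4376,0.1398,0.011,75.8,0,.03
```

```text
t 28.95 p [0.4388 0.1417 0.3091] psi 75.6 F [-0.3 -0.6 -1.6] op 0.0155 g 39.6
8
0, 0, 0.044, 0, 0, 0, 0, -0.001, 0, 0.044, 0, 0, 0, 0, 0, 0, 0.044, 0, 0, -0.1, 0, -0.001, 0, 0.044, 0, 0, 0, 0, 0, -0.001, 0.043, 0, 0, -0.1, 0, 0, 0, 0.026, 0, 0, 0, 0, 0, 0, 0.027, 0, 0, 0, 0, 0, 0, 0.026, 0, 0, 0, 0
```

arm_command(
  targets=[0,0,0.044,0,0,0,0,-0.001,0,0.044,0,0,0,0,0,0,0.044,0,0,0,0,-0.001,0,0.044,0,0,0,0,0,0,0.043,0,0,0,0,0,0,0.026,0,0,0,0,0,0,0.026,0,0,0,0,0,0,0.025,0,0,0,0,0,0,0,0,0,0,0],
)

```text
clock: 30.08
tool_pos: [0.4385, 0.1392, -0.0137]
tcp_rot: [-2.483, -1.922, 0.005]
ft_force: [-0.6, -0.1, -1.3]
opening: 0.0149
grasp_force: 39.5
```

arm_command(
  targets=[0,0,0.001,0,0,0,0,0,0,0,0,0,0,0.5,0,0,0,0,0,0,0.5,0,0,0,0,0,0,0.5,0,0,-0.04,0,0,0,0.5,0,0,-0.05,0,0,0,0.5,0,0,-0.06,0,0,0,0.4,0,0,-0.06,0,0,0,0,0,0,-0.06,0,0,0,0,0,0,0,0,0,0,0],
)

```text
clock: 31.32
tool_pos: [0.4403, 0.1397, 0.2614]
tcp_rot: [2.477, 1.923, 0.013]
ft_force: [-0.4, -1.5, -1.5]
opening: 0.0003
grasp_force: 0.0
```

```bash
python3 plan.py; python3 - <<'E'
from h import *
a=snapshot("scene")[:,:,::-1][180:400,180:420];b=snapshot("wrist")[:,:,::-1]
cv2.imwrite("pics/p9.png",np.hstack([cv2.resize(a,(400,366)),cv2.resize(b,(400,366))]))
E
```

```text
t 31.32 p [0.4403 0.1397 0.2869] psi 75.7 F [-0.4 -1.5 -1.5] op 0.0003 g 0.0
0
```

View pics/p9.png

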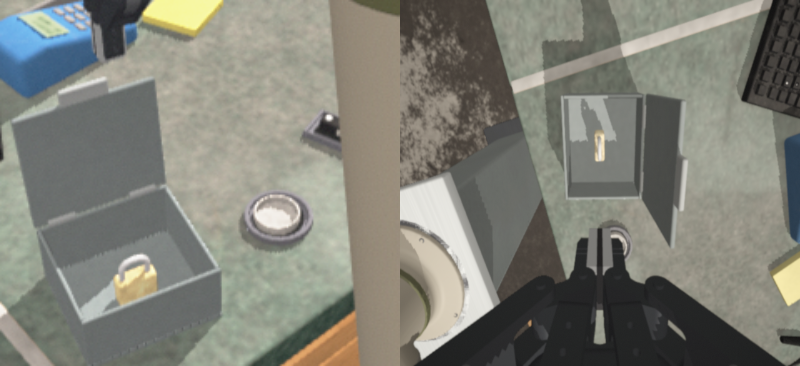

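The padlock stands inside the box and the lid is up. Now I'll close the lid, moving the shut fingers behind it and following its arc down.

```bash
cat >close.py <<'E'
from arc import *
import sys
r=.105
print(*[P(-r*np.cos(t)+.006*np.sin(t)+.009,.0655+r*np.sin(t)+.006*np.cos(t))+',75.8,0,.03' for t in map(float,sys.argv[1:])])
E
python3 plan.py $(python3 -c "from arc import *;print(P(.10,.285)+',75.8,0',P(.10,.17)+',75.8,0,.05')") $(python3 close.py 1.75 1.55 1.35)
```

```text
t 31.43 p [0.4386 0.1396 0.2823] psi 75.7 F [ 0.6 -0.1 -0.6] op 0.0 g 0.0
12
0, 0.042, -0.001, 0, 0, 0, 0, 0, 0.042, -0.001, 0, 0, 0, 0, 0, 0.042, 0, 0, 0, -0.1, 0, 0, 0.043, -0.001, 0.1, 0, 0, 0, 0, 0, 0.038, 0, 0, 0, 0, 0, 0, 0.039, 0, 0, 0, 0, 0, 0, 0.038, 0, 0, 0, 0, 0, -0.022, 0.001, 0, 0, 0, 0, 0, -0.022, 0.001, 0, 0, 0, 0, 0, -0.022, 0.001, 0, 0, 0, 0, 0, -0.021, -0.003, 0, 0, 0, 0, 0, -0.021, 0.001, 0, 0, 0, 0
```

arm_command(
  targets=[0,0.042,-0.001,0,0,0,0,0,0.042,-0.001,0,0,0,0,0,0.042,0,0,0,0,0,0,0.043,-0.001,0,0,0,0,0,0,0,0,0,0,0,0,0,0.038,0,0,0,0,0,0,0.039,0,0,0,0,0,0,0.038,0,0,0,0,0,-0.022,0,0,0,0,0,0,-0.022,0,0,0,0,0,0,-0.022,0,0,0,0,0,0,-0.021,0,0,0,0,0,0,-0.021,0,0,0,0,0,0,0,0,0,0,0,0],
)

```text
clock: 33.17
tool_pos: [0.4962, 0.1249, 0.1442]
tcp_rot: [-2.479, -1.927, 0.002]
ft_force: [0.5, 0.4, 0.1]
opening: 0.0
grasp_force: 0.0
```

```bash
python3 plan.py $(python3 close.py 1.15 .95 .75 .6 .45 .3)
```

```text
t 33.17 p [0.4962 0.1249 0.1697] psi 75.7 F [0.5 0.4 0.1] op 0.0 g 0.0
6
0, -0.019, 0.006, -0.1, 0, -0.1, 0, 0, -0.019, 0.009, 0, 0, 0, 0, 0, -0.016, 0.013, 0, 0, 0, 0, 0, -0.011, 0.012, 0, 0, 0, 0, 0, -0.008, 0.013, 0, 0, 0, 0, 0, -0.007, 0.014, 0, 0, 0, 0
```

arm_command(
  targets=[0,-0.019,0.006,0,0,0,0,0,-0.019,0.009,0,0,0,0,0,-0.016,0.013,0,0,0,0,0,-0.011,0.012,0,0,0,0,0,-0.008,0.013,0,0,0,0,0,-0.007,0.014,0,0,0,0,0,0,0,0,0,0,0],
)

```text
clock: 34.05
tool_pos: [0.42, 0.1442, 0.0768]
tcp_rot: [-2.48, -1.926, 0.003]
ft_force: [0.6, 0.3, -0.2]
opening: -0.0003
grasp_force: 0.0
```

```bash
python3 plan.py $(python3 close.py .15 .05)
```

```text
t 34.05 p [0.42   0.1442 0.1023] psi 75.7 F [ 0.6  0.3 -0.2] op -0.0003 g 0.0
2
0, -0.006, 0.015, -0.1, 0, -0.1, 0, 0, -0.001, 0.011, 0, 0, 0, 0
```

arm_command(
  targets=[0,-0.006,0.015,0,0,0,0,0,-0.001,0.011,0,0,0,0,0,0,0.003,0,0,0,0,0,0,0,0,0,0,0],
)

```text
clock: 34.55
tool_pos: [0.4141, 0.1459, 0.0486]
tcp_rot: [-2.481, -1.927, 0.0]
ft_force: [-0.3, -0.7, -0.5]
opening: 0.0006
grasp_force: 0.0
```

arm_command(
  targets=[0,0,0.002,0,0,0,0,0,0,0,0,0,0,0],
)

```text
clock: 34.8
tool_pos: [0.4139, 0.146, 0.0467]
tcp_rot: [2.481, 1.927, 0.0]
ft_force: [0.4, -0.2, 0.4]
opening: -0.0001
grasp_force: 0.0
```

arm_command(
  targets=[0,0,0.001,0,0,0,0,0,0,0,0,0,0,0],
)

```text
clock: 35.05
tool_pos: [0.4139, 0.146, 0.0459]
tcp_rot: [2.481, 1.927, 0.001]
ft_force: [-1.1, -0.1, 5.2]
opening: -0.0001
grasp_force: 2.3
```

arm_command(
  targets=[0,0,0.001,0,0,0,0,0,0,0,0,0,0,0],
)

```text
clock: 35.3
tool_pos: [0.414, 0.146, 0.0457]
tcp_rot: [2.48, 1.927, 0.002]
ft_force: [-4.4, -0.9, 17.0]
opening: -0.0
grasp_force: 8.7
```

arm_command(
  targets=[0,0,0.001,0,0,0,0,0,0,0,0,0,0,0],
)

```text
clock: 35.55
tool_pos: [0.4141, 0.146, 0.0455]
tcp_rot: [2.48, 1.927, 0.003]
ft_force: [-7.9, -1.7, 29.6]
opening: 0.0
grasp_force: 14.9
```

The lid is hard against its stop (30 N). Back off, clear the view and check.

arm_command(
  targets=[0,0,-0.02,0,0,0,0,0,0,-0.05,0,0,0,0,0,-0.02,-0.05,0,0,0,0,0.0,-0.03,-0.05,0,0,0,0,-0.05,0,0,0,0,0,0,-0.05,0,0,0,0,0,0,-0.05,0,0,0,0,0,0,0,0,0,0,0,0,0,0,0,0,0,0,0,0],
)

```text
clock: 36.67
tool_pos: [0.3282, 0.0133, 0.2136]
tcp_rot: [-2.482, -1.926, -0.0]
ft_force: [-0.3, -0.1, 0.1]
opening: 0.0002
grasp_force: 0.0
```

```bash
python3 plan.py; python3 - <<'E'
from h import *
a=snapshot("scene")[:,:,::-1][170:400,180:420];b=snapshot("top")[:,:,::-1][150:330,165:475]
cv2.imwrite("pics/p10.png",np.hstack([cv2.resize(a,(320,307)),cv2.resize(b,(480,307))]))
E
```

```text
t 36.67 p [0.3282 0.0133 0.2391] psi 75.6 F [-0.3 -0.1  0.1] op 0.0002 g 0.0
0
```

View pics/p10.png

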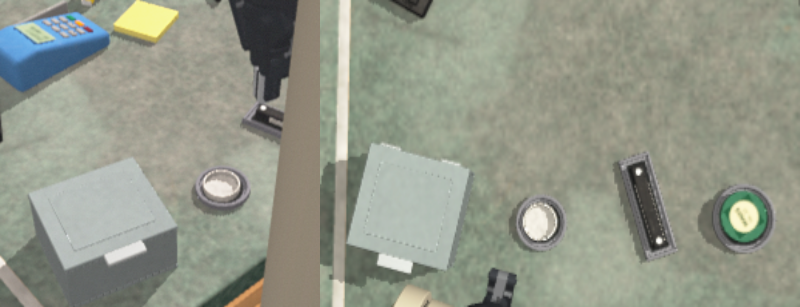

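The lid is fully shut, all three things lie in their holders, and the arm is clear. Handing in.

```bash
python3 -c "
from station import close_job;print(close_job())"
```

```text
the job is handed in; nothing more can be done
None
```

I handed the job in at about 37 s: the tin, lens cap and multi-tool lie flat in their holders, the padlock is in the cash box with the lid shut, and the arm is clear; the final pictures show this, but no score was returned.

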